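# Put the polishing kit away in its caddy

### The job

Put the jeweller's polishing kit away in the wooden caddy: the red, green and white bars each centred and lengthwise on the liner of its own colour, and the thin brass plate flat, centred and lengthwise on the black liner (slide it out over the open end of its grooved board so that you can grip it). The blue and the yellow bar are carving wax and have no liner: leave them where they lie. Let go of everything at the end.

Things in the scene. Friction and masses are not known exactly. Their poses are not given: they have to be found in the camera images.
- bar_red: Red polishing-compound bar, a solid block 70 x 28 x 24 mm (x, y, z), about 100 g, lying flat on the bench among four others of the same shape, at any of five spots; origin at the centre of its underside, x along its length, z up; at least 25 mm free beside it. 
- bar_green: Green polishing-compound bar, a solid block 70 x 28 x 24 mm (x, y, z), about 100 g, lying flat on the bench among four others of the same shape, at any of five spots; origin at the centre of its underside, x along its length, z up; at least 25 mm free beside it. 
- bar_white: White polishing-compound bar, a solid block 70 x 28 x 24 mm (x, y, z), about 100 g, lying flat on the bench among four others of the same shape, at any of five spots; origin at the centre of its underside, x along its length, z up; at least 25 mm free beside it. 
- bar_blue: Blue carving-wax bar, same shape, size and origin as the polishing bars; it does not belong in the caddy.
- bar_yellow: Yellow carving-wax bar, same shape, size and origin as the polishing bars; it does not belong in the caddy.
- plate: Thin brass plate 100 x 40 x 3 mm, origin mid underside, x along it, 100 g. In the groove of a fixed board (150 x 66, top 30 mm up, parallel, centres within 4 mm). 5 mm high, 11 mm wide fences 2 mm off its long sides bar a grip; they stop 20 mm short of the near (-x) edge, which is open. A light press and drag slides it; slid 65 mm, 40 mm stick out to grip across the width; past 75 mm it tips.
- liner_red: Red liner: fixed flat pad 108 x 56 x 2 mm on the floor of the fixed wooden caddy (128 x 288 mm, rim 14 mm high, no dividers). Origin mid underside, 5 mm above the bench (things on it rest at 7 mm); x along its length. The four liners lie parallel, 69 mm apart along their y, in changing order. 
- liner_green: Green liner: fixed flat pad 108 x 56 x 2 mm on the floor of the fixed wooden caddy (128 x 288 mm, rim 14 mm high, no dividers). Origin mid underside, 5 mm above the bench (things on it rest at 7 mm); x along its length. The four liners lie parallel, 69 mm apart along their y, in changing order. 
- liner_white: White liner: fixed flat pad 108 x 56 x 2 mm on the floor of the fixed wooden caddy (128 x 288 mm, rim 14 mm high, no dividers). Origin mid underside, 5 mm above the bench (things on it rest at 7 mm); x along its length. The four liners lie parallel, 69 mm apart along their y, in changing order. 
- liner_black: Black liner: fixed flat pad 108 x 56 x 2 mm on the floor of the fixed wooden caddy (128 x 288 mm, rim 14 mm high, no dividers). Origin mid underside, 5 mm above the bench (things on it rest at 7 mm); x along its length. The four liners lie parallel, 69 mm apart along their y, in changing order. The brass plate belongs here.
Mind the look-alikes: they are no part of the job. What is meant by the bar_white is not pink, and is the larger of those in its own colour.

How it is judged:
By the outcome, as a careful person would: the job done as asked, in the order asked, and still so for the second after the job is handed in, with the robot touching nothing.
It also fails if it takes over 96 s, if anything falls off the work surface, if the arm or the gripper's body presses on something with over 40 N, if the wrist force passes 120 N, or if a joint passes its speed limit or range.

### The arm

A 6-joint arm with a two-finger parallel gripper is mounted at the origin on the work surface. World frame = base frame: x ahead of the robot, y to its left, z up, the work surface at z = 0. Lengths are in m, angles in rad, forces in N, time in s.
With the tool pointing down it reaches from about 0.35 to 0.775 m from the base axis. Payload 5.5 kg.
Tool frame: the origin (TCP) lies at the very end of the fingers, on their centre line; the grasp point (between the pads) lies 19 mm behind it; z points along the fingers, y is the line along which they close (so a half turn about z gives the same grasp; the last joint's range is limited). The gripper opens to 85 mm and grips with 20 to 120 N. Pads are 22 mm wide; open, the fingers measure 114 mm over their backs; the gripper's body (76 mm by 85 mm) begins 54 mm behind the grasp point. The pads swing forward as they close: fully open they stand 13 mm farther back than shut.
Start: joints at [-0.14, 0.313, 0.046, 1.304, 0, 1.431], TCP at [0.575, -0, 0.231] pointing down, gripper open.
Joint ranges: [-2.76, 2.76], [-0.86, 1.69], [-1.03, 1.26], [-2.2, 2.34], [-1.47, 1.5], [-3.14, 3.14]. Speed limits (rad/s): [2.57, 2.57, 3.14, 3.14, 3.14, 3.14].

### API

Orientations are given as a unit quaternion [w, x, y, z].
In Python, from workcell import get_state, read_camera, hand_in gives the robot as it stands.
- The arm moves only by the tool send_rows, never from a script. Its argument "increments" is a list of rows, each an object of numbers: "dx", "dy", "dz": the shift along the world's x, y, z in units of 25 mm (1.0 is 25 mm); "roll": the turn about the world's z in units of 8 degrees (1.0 is 8 degrees); "claw": the opening, from -1 (shut) to 1 (fully open). In form: [{"dx": .., "dy": .., "dz": .., "roll": .., "claw": ..}, ...]. A call has exactly 5 rows; each row is the pose to reach, as a shift and turn from the pose commanded when the call began; what a row does not reach only later rows make up. A row lasts 1/8 s, in which the tool goes at most 62.5 mm and 10.7 degrees, less where a joint would pass 70% of its speed; a pose out of reach is approached as far as the arm can. A call with a gripper value outside its range is refused whole. The fingers move at their own pace and stop on an object; "grip_force" is the grip in N (left out, the last holds). Time passes only in rows, so rows that repeat a pose let the fingers close, or fill a call up. It gives the time, the measured TCP pose, the force, the opening and the grip force at its end, in the units of the state.
- get_state(): the state, without advancing time (a new reading comes with each control period).
- read_camera(name): name is "scene" or "side" or "wrist"; returns a dict with "image" (480x640x3 uint8, blue, green, red), "fx", "fy", "cx", "cy" (pixels), "world_to_cam" (4x4, takes a point from world to camera coordinates). Camera axes: x right, y up, looking along -z (the intrinsics and any distortion apply to the point x, -y, -z); pixel columns grow to the right and rows downward; lengths in m; the calibration is good to about 2 mm. A picture is of the moment at which its call begins. There is no depth.
- hand_in(): hands the job in; it is judged then, once.
The state is a dict: "clock": time; "joint_pos": joint angles; "qvel": joint speeds; "tau": joint torques, N m; "tcp_pos": TCP position; "orientation": TCP orientation; "wrist_force": force on the tool from outside, world axes, zero at the start; "ft_torque": the same for the moment, N m; "finger_gap": finger opening in m; "grip_force": force on a finger pad.
Only numpy, scipy, OpenCV 4.12 (cv2) and the standard library are available. Lean on these libraries where they do the work, as an engineer would, in place of code of your own. Each camera call takes 0.05 s, during which the arm holds its last target. There are 200 camera calls.

## Working session

There is one attempt and no reset: what is moved stays moved. The work goes in short steps, Python scripts to look and compute and a tool call to move; the robot and the scene stay as the last step left them, time stands still between calls to the robot, and variables do not carry over. Pictures are saved under pics/ and viewed, at most 14 in all, crops included, and the job is handed in when it is done.

Besides the shell and the picture viewer there is one more tool, called after "Emit:" as a command line: name --argument value ..., lists and objects as JSON in quotes. send_rows: Moves the arm, as the interface text tells. Its arguments: {"type":"object","properties":{"increments":{"type":"array","items":{"type":"object","properties":{"dx":{"type":"number"},"dy":{"type":"number"},"dz":{"type":"number"},"roll":{"type":"number"},"claw":{"type":"number"}}}},"grip_force":{"type":"number"}},"required":["increments"]}

```bash
mkdir -p pics
cat > h.py <<'E'
import cv2,numpy as np
from workcell import get_state,read_camera,hand_in
def cam(n,save=None):
    c=read_camera(n)
    if save: cv2.imwrite('pics/'+save,c['image'])
    return c
def px2w(c,u,v,z):
    M=np.array(c['world_to_cam']);R=M[:3,:3];t=M[:3,3];o=-R.T@t
    d=R.T@np.array([(u-c['cx'])/c['fx'],-(v-c['cy'])/c['fy'],-1.])
    return o+d*(z-o[2])/d[2]
def w2px(c,p):
    M=np.array(c['world_to_cam']);q=M[:3,:3]@np.array(p)+M[:3,3]
    return c['cx']+c['fx']*q[0]/-q[2], c['cy']+c['fy']*-q[1]/-q[2]
E
python3 - <<'E'
from h import *
for n in('scene','side'):
    c=cam(n,n+'0.png'); print({k:(v if k!='image' else 0) for k,v in c.items()})
print(get_state())
E
```

```text
{'image': 0, 'fx': 601.5919027491428, 'fy': 601.5919027491428, 'cx': 323.4416241866371, 'cy': 240.32599841255305, 'world_to_cam': array([[-0.36870671,  0.92953783, -0.00384477,  0.19577242],
       [-0.54414491, -0.21248121,  0.81163911,  0.25612378],
       [ 0.75363232,  0.3013489 ,  0.58414653, -1.64157179],
       [ 0.        ,  0.        ,  0.        ,  1.        ]])}
{'image': 0, 'fx': 559.8297388110695, 'fy': 559.8297388110695, 'cx': 318.01730032242415, 'cy': 238.16667887582543, 'world_to_cam': array([[-0.9707358 , -0.23976308, -0.01362622,  0.48623452],
       [ 0.14869213, -0.64463211,  0.74989339, -0.11636267],
       [-0.18858064,  0.72592225,  0.66141835, -1.21261074],
       [ 0.        ,  0.        ,  0.        ,  1.        ]])}
{'clock': 0.1, 'joint_pos': array([-1.39572022e-01,  3.13939981e-01,  4.50890439e-02,  1.30360825e+00,
       -2.02345160e-05,  1.43121344e+00]), 'qvel': array([ 0.00055445, -0.00206216,  0.00256624,  0.00106698, -0.00063331,
        0.00039456]), 'tau': array([ 3.58776997e-03, -4.81727242e+01,  2.99244744e+01,  1.27543980e-02,
       -1.12281841e-04,  1.60051752e-05]), 'tcp_pos': array([5.74538723e-01, 6.51276750e-05, 2.30488246e-01]), 'orientation': array([-6.57894249e-04,  7.07102689e-01,  7.07110385e-01, -5.08477943e-04]), 'wrist_force': array([ 0.08302622, -0.97253542,  0.13098875]), 'ft_torque': array([ 0.01900457, -0.03332293,  0.01600287]), 'grip_force': 0.0, 'finger_gap': 0.08531606816004474}
```

View pics/scene0.png

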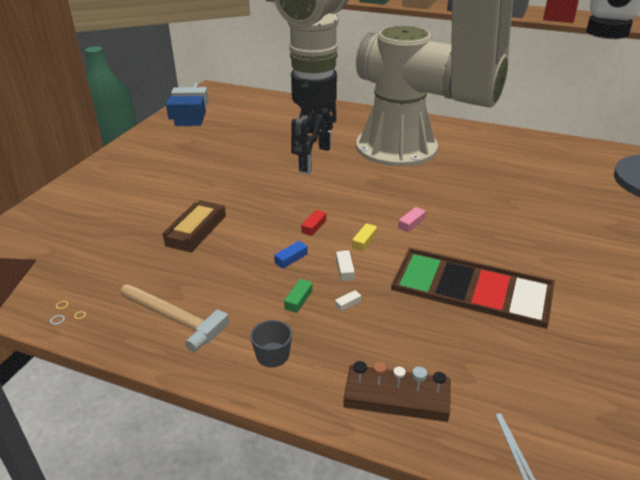

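View pics/side0.png

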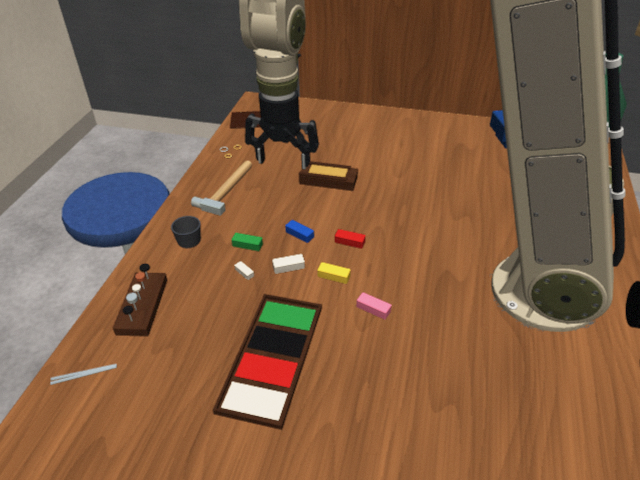

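```bash
cat > fit.py <<'E'
from h import *
from scipy.optimize import minimize
def flood(img,uv,tol=45):
    # connected region with similar hue/chroma around the seed
    lab=cv2.cvtColor(cv2.GaussianBlur(img,(3,3),0),cv2.COLOR_BGR2LAB).astype(float)
    u,v=map(int,uv); s=np.median(lab[v-2:v+3,u-2:u+3].reshape(-1,3),0)
    d=lab-s; m=(np.sqrt((.45*d[...,0])**2+d[...,1]**2+d[...,2]**2)<tol).astype(np.uint8)
    _,l=cv2.connectedComponents(m,connectivity=4); return (l==l[v,u]).astype(np.uint8)
S=4
def hullmask(c,pts,box):
    p=np.array([w2px(c,q) for q in pts]); x0,y0,w,h=box
    m=np.zeros((h*S,w*S),np.uint8)
    cv2.fillConvexPoly(m,cv2.convexHull(np.round(((p-[x0,y0]+.5)*S-.5)*16).astype(np.int32)),1,shift=4); return m
def boxpts(x,y,a,L,W,z0,z1):
    R=np.array([[np.cos(a),-np.sin(a)],[np.sin(a),np.cos(a)]])
    return [(*(R@[i*L/2,j*W/2]+[x,y]),z) for i in(-1,1) for j in(-1,1) for z in(z0,z1)]
def fit(views,L,W,z0,z1,tol=45,a0=None):
    # views: [(cam,(u,v))]
    data=[]
    for c,uv in views:
        m=flood(c['image'],uv,tol); x,y,w,h=cv2.boundingRect(m); b=(x-12,y-12,w+24,h+24)
        mm=m[max(b[1],0):b[1]+b[3],max(b[0],0):b[0]+b[2]]
        data.append((c,b,cv2.resize(mm,None,fx=S,fy=S,interpolation=cv2.INTER_NEAREST)))
    def cost(p):
        r=0
        for c,b,m in data:
            k=hullmask(c,boxpts(*p,L,W,z0,z1),b); r+=1-(k&m).sum()/max((k|m).sum(),1)
        return r/len(data)
    c,uv=views[0]; g=px2w(c,*uv,z1); best=None
    for a in (np.arange(0,np.pi,np.pi/8) if a0 is None else [a0]):
        o=minimize(cost,[g[0],g[1],a],method='Nelder-Mead',options=dict(initial_simplex=[[g[0],g[1],a],[g[0]+.008,g[1],a],[g[0],g[1]+.008,a],[g[0],g[1],a+.2]],xatol=1e-5,fatol=1e-5))
        if best is None or o.fun<best.fun: best=o
    x,y,a=best.x; return x,y,np.degrees(a)%180,best.fun
E
cat > m1.py <<'E'
from fit import *
s=cam('scene');d=cam('side')
def go(n,us,ud,*k,**kw):
    for nm,v in(('both',[(s,us),(d,ud)]),('sc',[(s,us)]),('sd',[(d,ud)])):
        r=fit(v,*k,**kw); print(n,nm,'x%.4f y%.4f yaw%.1f miss%.3f'%r)
B=(.07,.028,0,.024)
go('red',(314,220),(350,238),*B);go('green',(298,294),(247,241),*B,tol=30)
go('white',(345,263),(288,263),*B,tol=30)
go('blue',(291,253),(299,231),*B);go('yellow',(365,235),(334,271),*B,tol=40)
Lh=(.108,.056,.007,.007)
go('Lg',(420,272),(288,316),*Lh,tol=30);go('Lk',(456,280),(277,342),*Lh,tol=12)
go('Lr',(491,289),(267,370),*Lh,tol=40);go('Lw',(529,298),(255,401),*Lh,tol=25)
go('plate',(195,220),(328,171),.1,.04,.03,.033,tol=25)
a=cv2.resize(s['image'][185:265,150:250],None,fx=4,fy=4,interpolation=2)
b=cv2.resize(d['image'][150:200,290:370],None,fx=5,fy=5,interpolation=2)
w=cv2.resize(s['image'][200:320,270:440],None,fx=2.3,fy=2.3,interpolation=2)
H=np.zeros((600,800,3),np.uint8);H[:320,:400]=a;H[:250,400:]=b;H[322:322+w.shape[0],:w.shape[1]]=w[:278]
cv2.imwrite('pics/crop1.png',H)
E
python3 m1.py
```

```text
red both x0.4384 y-0.0622 yaw173.3 miss0.144
red sc x0.4353 y-0.0607 yaw174.3 miss0.058
red sd x0.4402 y-0.0664 yaw173.4 miss0.050
green both x0.6732 y0.0025 yaw0.8 miss0.449
green sc x0.6600 y0.0002 yaw3.5 miss0.379
green sd x0.6799 y-0.0092 yaw161.1 miss0.455
white both x0.5557 y0.0541 yaw25.6 miss0.427
white sc x0.5361 y0.0481 yaw25.4 miss0.326
white sd x0.5635 y0.0360 yaw20.6 miss0.413
blue both x0.5628 y-0.0621 yaw155.4 miss0.169
blue sc x0.5605 y-0.0600 yaw160.1 miss0.119
blue sd x0.5648 y-0.0663 yaw150.4 miss0.162
yellow both x0.4499 y0.0565 yaw174.7 miss0.421
yellow sc x0.4305 y0.0561 yaw178.1 miss0.362
yellow sd x0.4535 y0.0470 yaw13.2 miss0.390
Lg both x0.5188 y0.1973 yaw179.8 miss0.090
Lg sc x0.5169 y0.1994 yaw179.4 miss0.046
Lg sd x0.5193 y0.1954 yaw179.7 miss0.035
Lk both x0.5191 y0.2661 yaw179.2 miss0.102
Lk sc x0.5158 y0.2687 yaw179.4 miss0.061
Lk sd x0.5196 y0.2646 yaw179.6 miss0.039
Lr both x0.5192 y0.3349 yaw179.6 miss0.089
Lr sc x0.5179 y0.3376 yaw179.9 miss0.044
Lr sd x0.5201 y0.3332 yaw179.8 miss0.037
Lw both x0.5204 y0.4039 yaw179.5 miss0.099
Lw sc x0.5177 y0.4069 yaw179.3 miss0.054
Lw sd x0.5206 y0.4024 yaw179.5 miss0.035
plate both x0.5467 y-0.2972 yaw0.8 miss0.184
plate sc x0.5459 y-0.2947 yaw1.6 miss0.094
plate sd x0.5479 y-0.3039 yaw1.0 miss0.198
```

View pics/crop1.png

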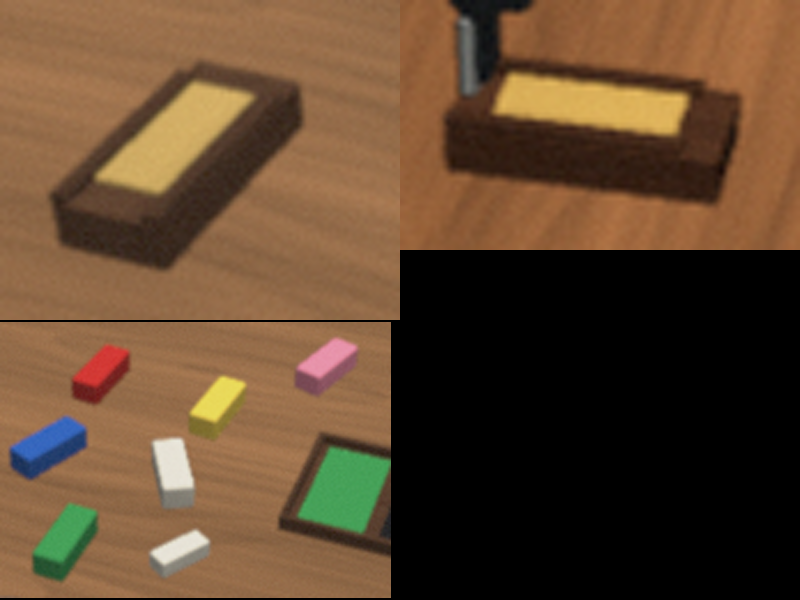

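The larger white is at scene (345,263); the look-alikes are the small white at (348,300) and the pink at (412,219). Red is at (314,220) and green at (298,294). The board's fences stop short at the robot side, so the open end is -x. I'll refit the bars on their top faces.

```bash
cat > m2.py <<'E'
from fit import *
s=cam('scene');d=cam('side');w=cam('wrist','wrist0.png')
def go(n,us,ud,*k,tol):
    R=[fit([v],*k,tol=tol) for v in((s,us),(d,ud))]
    for r in R: print(n,'x%.4f y%.4f yaw%.1f miss%.3f'%r)
    x,y=np.mean([r[:2] for r in R],0); print('   mean %.4f %.4f wristpx'%(x,y),np.round(w2px(w,(x,y,k[-1]))))
T=(.07,.028,.024,.024);B=(.07,.028,0,.024)
for n,a,b in(('green',(300,291),(247,239)),('white',(345,260),(289,261)),('yellow',(366,232),(334,269)),('red',(315,217),(350,236))):
    for tol in(15,22): go(n+str(tol),a,b,*T,tol=tol)
go('redbox',(314,220),(350,238),*B,tol=60);go('greenbox',(298,291),(247,239),*B,tol=38)
E
python3 m2.py
```

```text
green15 x0.6755 y0.0074 yaw178.6 miss0.162
green15 x0.6747 y0.0034 yaw178.4 miss0.190
   mean 0.6751 0.0054 wristpx [432. 206.]
green22 x0.6764 y0.0077 yaw177.7 miss0.082
green22 x0.6743 y0.0042 yaw178.0 miss0.106
   mean 0.6754 0.0059 wristpx [432. 205.]
white15 x0.5593 y0.0573 yaw28.1 miss0.163
white15 x0.5563 y0.0528 yaw28.7 miss0.151
   mean 0.5578 0.0550 wristpx [299. 148.]
white22 x0.5601 y0.0571 yaw27.5 miss0.102
white22 x0.5566 y0.0535 yaw28.4 miss0.101
   mean 0.5583 0.0553 wristpx [300. 148.]
yellow15 x0.4523 y0.0614 yaw173.5 miss0.178
yellow15 x0.4514 y0.0577 yaw173.3 miss0.195
   mean 0.4518 0.0596 wristpx [175. 143.]
yellow22 x0.4527 y0.0623 yaw173.7 miss0.104
yellow22 x0.4512 y0.0587 yaw173.2 miss0.119
   mean 0.4520 0.0605 wristpx [175. 141.]
red15 x0.4407 y-0.0577 yaw173.6 miss0.175
red15 x0.4387 y-0.0621 yaw174.3 miss0.159
   mean 0.4397 -0.0599 wristpx [175. 275.]
red22 x0.4413 y-0.0585 yaw174.4 miss0.085
red22 x0.4388 y-0.0621 yaw174.3 miss0.102
   mean 0.4400 -0.0603 wristpx [175. 275.]Traceback (most recent call last):
  File "m2.py", line 10, in <module>
    go(
[... 226 characters left out ...]
^^^^^^^^^^^^^^
  File "fit.py", line 31, in fit
    o=minimize(cost,[g[0],g[1],a],method='Nelder-Mead',options=dict(initial_simplex=[[g[0],g[1],a],[g[0]+.008,g[1],a],[g[0],g[1]+.008,a],[g[0],g[1],a+.2]],xatol=1e-5,fatol=1e-5))
    res = _minimize_neldermead(fun, x0, args, callback, bounds=bounds,
                               **options)
    fsim[k] = func(sim[k])
              ~~~~^^^^^^^^
    fx = function(np.copy(x), *(wrapper_args + args))
  File "fit.py", line 27, in cost
    k=hullmask(c,boxpts(*p,L,W,z0,z1),b); r+=1-(k&m).sum()/max((k|m).sum(),1)
                                                ~^~
ValueError: operands could not be broadcast together with shapes (2016,2656) (1920,2560)
```

View pics/wrist0.png

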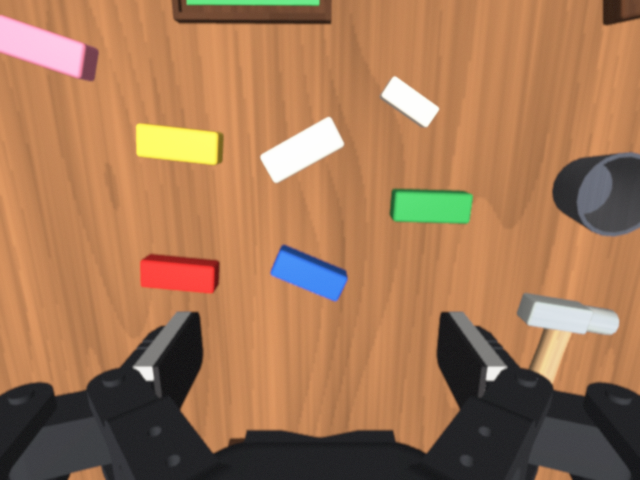

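The wrist picture shows all the bars: red (180,272), green (432,206), big white (302,149), small white (410,101), pink (45,45). They match the projected estimates to about 3 mm. I'll move above red.

Emit:
send_rows --increments '[{"dx":-1,"dy":-0.4,"roll":1.2,"claw":0.035},{"dx":-2.2,"dy":-1,"roll":2.4,"claw":0.035},{"dx":-3.6,"dy":-1.6,"roll":3.6,"claw":0.035},{"dx":-5,"dy":-2.2,"roll":4.8,"claw":0.035},{"dx":-5.4,"dy":-2.4,"dz":-0.5,"roll":5.4,"claw":0.035}]' --grip_force 40

```text
schema error: expected keys dx, dy, dz, roll, claw
```

Emit:
send_rows --increments '[{"roll":1.2,"dz":-0.5,"claw":0.035},{"roll":2.4,"dz":-1,"claw":0.035},{"roll":3.6,"dz":-1.5,"claw":0.035},{"roll":5.1,"dz":-1.5,"claw":0.035},{"roll":5.1,"dz":-1.5,"claw":0.035}]'

```text
schema error: expected keys dx, dy, dz, roll, claw
```

Run:
```python
from fit import *
w=cam('wrist','wrist1.png')
st=get_state();print(st['tcp_pos'],st['orientation'],st['finger_gap'],st['joint_pos'])
for n,p,t in(('red',(.440,-.060,.024),25),('yellow',(.452,.06,.024),25),('white',(.558,.055,.024),22),('green',(.6754,.0055,.024),22)):
    u=w2px(w,p);print(n,np.round(u))
    try: print(fit([(w,u)],.07,.028,.024,.024,tol=t))
    except Exception as e: print(str(e)[:60])
```

```text
[ 5.74967703e-01 -1.32454385e-05  2.31195209e-01] [-7.83429575e-05  7.07107050e-01  7.07106506e-01 -5.11037514e-05] 0.08598885893500068 [-1.39620864e-01  3.13331022e-01  4.59697143e-02  1.30362166e+00
  1.26704904e-05  1.43117623e+00]
red [175. 275.]
(np.float64(0.4411797303423274), np.float64(-0.06149296751879113), np.float64(174.39120364161252), np.float64(0.041115919990642236))
yellow [175. 142.]
(np.float64(0.45283325238805416), np.float64(0.05832592326502861), np.float64(173.67614136575173), np.float64(0.07104578506148407))
white [300. 148.]
(np.float64(0.5591721280200307), np.float64(0.053108243144564124), np.float64(28.513873489567082), np.float64(0.060209364896334994))
green [432. 205.]
(np.float64(0.6761648326007887), np.float64(0.0030568542270285578), np.float64(178.27439917704538), np.float64(0.12958447627755765))
```

View pics/wrist1.png

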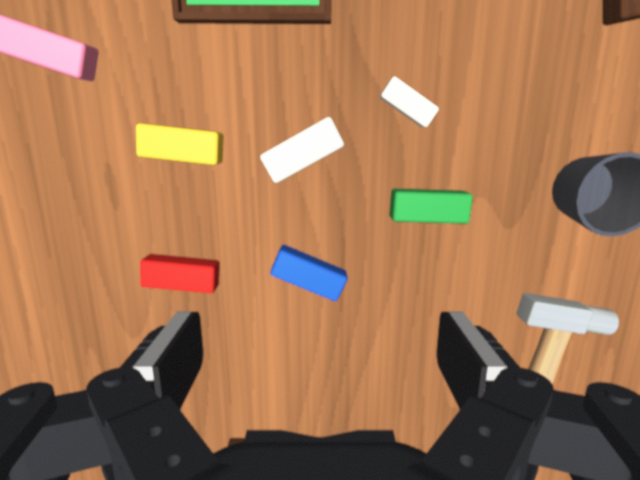

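The picture is unchanged because the moves were refused: every key is needed in each row. Resending.

Emit:
send_rows --increments '[{"dx":-1,"dy":-0.4,"dz":0,"roll":1.2,"claw":0.035},{"dx":-2.2,"dy":-1,"dz":0,"roll":2.4,"claw":0.035},{"dx":-3.6,"dy":-1.6,"dz":-0.5,"roll":3.6,"claw":0.035},{"dx":-5,"dy":-2.2,"dz":-1,"roll":4.8,"claw":0.035},{"dx":-5.38,"dy":-2.44,"dz":-1.5,"roll":5.4,"claw":0.035}]' --grip_force 40

```text
clock: 1.02
tcp_pos: [0.4386, -0.0613, 0.1937]
orientation: [-0.0, 0.396, 0.918, -0.0]
wrist_force: [0.4, -0.9, 1.0]
finger_gap: 0.0439
grip_force: 0.0
```

Emit:
send_rows --increments '[{"dx":0,"dy":0,"dz":-0.5,"roll":1.2,"claw":0.035},{"dx":0,"dy":0,"dz":-1,"roll":2.4,"claw":0.035},{"dx":0,"dy":0,"dz":-2,"roll":3.6,"claw":0.035},{"dx":0,"dy":0,"dz":-3,"roll":4.8,"claw":0.035},{"dx":0,"dy":0,"dz":-4.5,"roll":5.14,"claw":0.035}]'

```text
clock: 1.65
tcp_pos: [0.4417, -0.0614, 0.0814]
orientation: [0.001, 0.048, 0.999, -0.0]
wrist_force: [-0.2, -0.4, -0.3]
finger_gap: 0.0442
grip_force: 0.0
```

Run:
```python
from fit import *
w=cam('wrist','wrist2.png')
st=get_state();print(st['clock'],st['tcp_pos'],st['orientation'],st['finger_gap'],st['joint_pos'])
```

```text
1.7 [ 0.43810408 -0.06029776  0.07673187] [-2.36790808e-03  4.81031849e-02  9.98839324e-01  6.94251934e-04] 0.04406731613470844 [-3.18724937e-01  1.76894653e-01 -5.37209066e-01  8.61627258e-01
  7.20326007e-05 -2.22481311e-01]
```

View pics/wrist2.png

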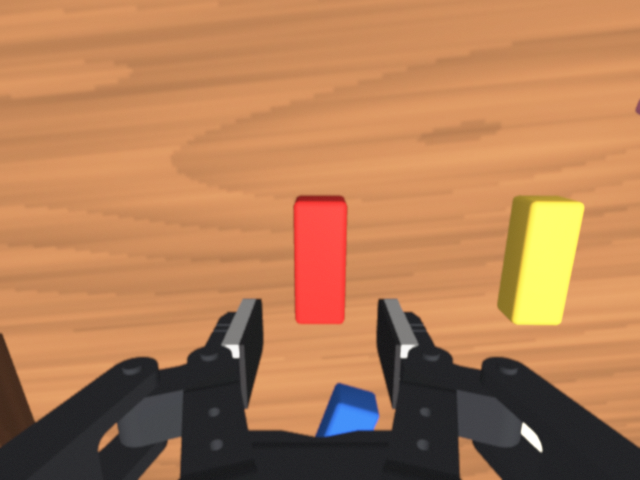

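Red is centred between the fingers: bar at column 320, pads at 250 and 390. Descend and grip.

Emit:
send_rows --increments '[{"dx":0,"dy":0,"dz":-1.5,"roll":0,"claw":0.035},{"dx":0,"dy":0,"dz":-2.6,"roll":0,"claw":0.035},{"dx":0,"dy":0,"dz":-3.04,"roll":0,"claw":0.035},{"dx":0,"dy":0,"dz":-3.04,"roll":0,"claw":0.035},{"dx":0,"dy":0,"dz":-3.04,"roll":0,"claw":-0.6}]' --grip_force 40

```text
clock: 2.33
tcp_pos: [0.4415, -0.0613, 0.0065]
orientation: [0.001, 0.05, 0.999, -0.0]
wrist_force: [-2.7, 0.6, 28.4]
finger_gap: 0.0273
grip_force: 26.2
```

Emit:
send_rows --increments '[{"dx":0,"dy":0,"dz":0,"roll":0,"claw":-0.6},{"dx":0,"dy":0,"dz":0,"roll":0,"claw":-0.6},{"dx":0,"dy":0,"dz":0,"roll":0,"claw":-0.6},{"dx":0,"dy":0,"dz":0,"roll":0,"claw":-0.6},{"dx":0,"dy":0,"dz":0.2,"roll":0,"claw":-0.6}]'

```text
clock: 2.95
tcp_pos: [0.4405, -0.061, 0.0107]
orientation: [0.0, 0.05, 0.999, 0.0]
wrist_force: [0.2, -0.5, -1.2]
finger_gap: 0.0271
grip_force: 40.0
```

Emit:
send_rows --increments '[{"dx":0,"dy":0,"dz":1.5,"roll":0,"claw":-0.6},{"dx":0,"dy":0.5,"dz":3,"roll":0,"claw":-0.6},{"dx":0.4,"dy":2,"dz":3,"roll":0.1,"claw":-0.6},{"dx":0.8,"dy":4,"dz":3,"roll":0.3,"claw":-0.6},{"dx":1.2,"dy":6,"dz":3,"roll":0.66,"claw":-0.6}]'

```text
clock: 3.58
tcp_pos: [0.4708, 0.0902, 0.0858]
orientation: [0.0, 0.003, 1.0, 0.0]
wrist_force: [0.5, -1.2, -1.3]
finger_gap: 0.0271
grip_force: 40.0
```

Emit:
send_rows --increments '[{"dx":0.4,"dy":2,"dz":0,"roll":0,"claw":-0.6},{"dx":0.8,"dy":4,"dz":0,"roll":0,"claw":-0.6},{"dx":1.2,"dy":6,"dz":0,"roll":0,"claw":-0.6},{"dx":1.6,"dy":8,"dz":0,"roll":0,"claw":-0.6},{"dx":1.92,"dy":9.5,"dz":0,"roll":0,"claw":-0.6}]'

```text
clock: 4.2
tcp_pos: [0.5184, 0.3286, 0.0853]
orientation: [-0.0, 0.003, 1.0, 0.0]
wrist_force: [-0.3, -0.3, -2.2]
finger_gap: 0.0271
grip_force: 39.9
```

Emit:
send_rows --increments '[{"dx":0,"dy":0.36,"dz":0,"roll":0,"claw":-0.6},{"dx":0,"dy":0.36,"dz":-1,"roll":0,"claw":-0.6},{"dx":0,"dy":0.36,"dz":-2,"roll":0,"claw":-0.6},{"dx":0,"dy":0.36,"dz":-2.4,"roll":0,"claw":-0.6},{"dx":0,"dy":0.36,"dz":-2.4,"roll":0,"claw":-0.6}]'

```text
clock: 4.82
tcp_pos: [0.5179, 0.3346, 0.0248]
orientation: [-0.001, 0.004, 1.0, -0.0]
wrist_force: [-0.4, 0.5, -0.4]
finger_gap: 0.0272
grip_force: 40.0
```

Run:
```python
from h import *
a=cam('wrist')['image'];b=cam('side')['image'][280:440,190:350]
H=np.zeros((480,800,3),np.uint8);H[:360,:480]=cv2.resize(a,(480,360));H[:320,480:]=cv2.resize(b,(320,320))
cv2.imwrite('pics/p3.png',H)
s=get_state();print(s['tcp_pos'],s['wrist_force'],s['finger_gap'],s['joint_pos'])
```

```text
[0.5191563 0.3354131 0.0262565] [ 0.69722384 -0.31337828 -0.17920657] 0.026943331847590728 [ 4.43802072e-01  5.24163862e-01 -1.58310493e-01  8.87113545e-01
  2.25378601e-05  4.51191149e-01]
```

View pics/p3.png

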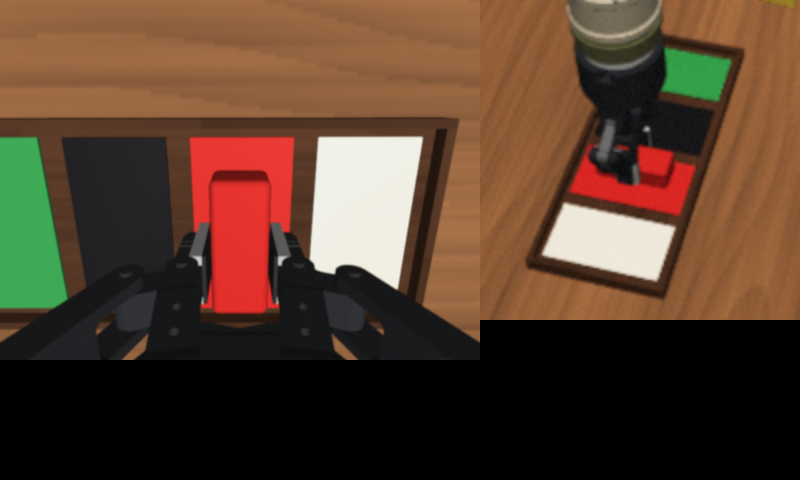

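Red bar is centred across its liner (bar columns 212–268, liner 190–295 at the far end). Set it down, release, and rise.

Emit:
send_rows --increments '[{"dx":0,"dy":0,"dz":-0.3,"roll":0,"claw":-0.6},{"dx":0,"dy":0,"dz":-0.46,"roll":0,"claw":-0.6},{"dx":0,"dy":0,"dz":-0.46,"roll":0,"claw":-0.6},{"dx":0,"dy":0,"dz":-0.46,"roll":0,"claw":-0.15},{"dx":0,"dy":0,"dz":-0.46,"roll":0,"claw":-0.15}]'

```text
clock: 5.55
tcp_pos: [0.5186, 0.3356, 0.014]
orientation: [0.0, 0.003, 1.0, 0.0]
wrist_force: [-0.6, 0.5, 0.9]
finger_gap: 0.0364
grip_force: 0.0
```

Emit:
send_rows --increments '[{"dx":0,"dy":0,"dz":0,"roll":0,"claw":-0.15},{"dx":0,"dy":0,"dz":0.3,"roll":0,"claw":-0.15},{"dx":0,"dy":0,"dz":1.5,"roll":0,"claw":-0.15},{"dx":0,"dy":0,"dz":3,"roll":0,"claw":0.035},{"dx":1,"dy":-1.5,"dz":4,"roll":0,"claw":0.035}]'

```text
clock: 6.18
tcp_pos: [0.5432, 0.3, 0.1164]
orientation: [0.001, 0.001, 1.0, 0.001]
wrist_force: [1.5, 0.3, -0.1]
finger_gap: 0.0441
grip_force: 0.0
```

Emit:
send_rows --increments '[{"dx":0.7,"dy":-2,"dz":0,"roll":0,"claw":0.035},{"dx":1.4,"dy":-4,"dz":0,"roll":0,"claw":0.035},{"dx":2.1,"dy":-6,"dz":0,"roll":0,"claw":0.035},{"dx":3,"dy":-8,"dz":0,"roll":-0.1,"claw":0.035},{"dx":4,"dy":-10,"dz":0,"roll":-0.16,"claw":0.035}]'

```text
clock: 6.8
tcp_pos: [0.6442, 0.0464, 0.1147]
orientation: [0.0, 0.015, 1.0, 0.0]
wrist_force: [0.9, 0.9, -0.4]
finger_gap: 0.044
grip_force: 0.0
```

Emit:
send_rows --increments '[{"dx":0.8,"dy":-1,"dz":0,"roll":0,"claw":0.035},{"dx":1.29,"dy":-1.74,"dz":-0.6,"roll":0,"claw":0.035},{"dx":1.29,"dy":-1.74,"dz":-1.2,"roll":0,"claw":0.035},{"dx":1.29,"dy":-1.74,"dz":-1.2,"roll":0,"claw":0.035},{"dx":1.29,"dy":-1.74,"dz":-1.2,"roll":0,"claw":0.035}]'

```text
clock: 7.42
tcp_pos: [0.6749, 0.006, 0.0836]
orientation: [-0.001, 0.014, 1.0, 0.0]
wrist_force: [0.3, 0.1, 0.9]
finger_gap: 0.0442
grip_force: 0.0
```

Run:
```python
from fit import *
w=cam('wrist');s=cam('scene');d=cam('side')
t=get_state();print(t['clock'],t['tcp_pos'],t['finger_gap'],t['joint_pos'])
H=np.zeros((480,800,3),np.uint8);H[:360,:480]=cv2.resize(w['image'],(480,360));H[:320,480:]=cv2.resize(d['image'][280:440,190:350],(320,320))
cv2.imwrite('pics/p4.png',H)
print('green',fit([(w,w2px(w,(.6758,.0045,.024)))],.07,.028,.024,.024,tol=22))
```

```text
7.575 [0.67587246 0.00548437 0.08457827] 0.04395438887567274 [-1.10593978e-01  5.76924700e-01  8.99270132e-02  1.08286562e+00
  1.53257607e-04 -8.26683038e-02]
green (np.float64(0.6762432610879183), np.float64(0.004075145291912637), np.float64(178.4048791853617), np.float64(0.11408300126348525))
```

View pics/p4.png

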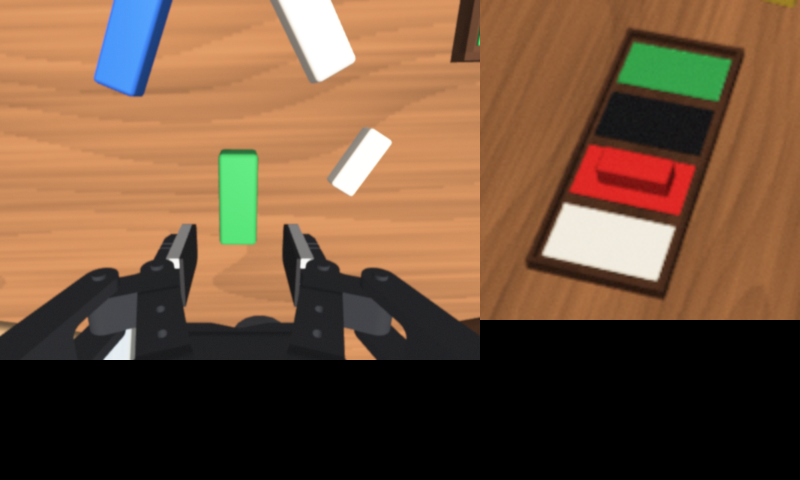

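Red lies centred on its liner, and green is centred between the fingers (column 238). Grip green and carry it to its liner.

Emit:
send_rows --increments '[{"dx":0,"dy":0,"dz":-1.5,"roll":0,"claw":0.035},{"dx":0,"dy":0,"dz":-2.6,"roll":0,"claw":0.035},{"dx":0,"dy":0,"dz":-3.0,"roll":0,"claw":0.035},{"dx":0,"dy":0,"dz":-3.0,"roll":0,"claw":0.035},{"dx":0,"dy":0,"dz":-3.0,"roll":0,"claw":-0.6}]'

```text
clock: 8.2
tcp_pos: [0.6769, 0.0045, 0.0104]
orientation: [0.001, 0.015, 1.0, -0.0]
wrist_force: [-1.7, 2.6, 20.9]
finger_gap: 0.0268
grip_force: 22.7
```

Emit:
send_rows --increments '[{"dx":0,"dy":0,"dz":0,"roll":0,"claw":-0.6},{"dx":0,"dy":0,"dz":0,"roll":0,"claw":-0.6},{"dx":0,"dy":0,"dz":0,"roll":0,"claw":-0.6},{"dx":0,"dy":0,"dz":1,"roll":0,"claw":-0.6},{"dx":0,"dy":0,"dz":2.5,"roll":0,"claw":-0.6}]'

```text
clock: 8.82
tcp_pos: [0.6743, 0.0045, 0.0703]
orientation: [-0.002, 0.015, 1.0, 0.0]
wrist_force: [0.6, -0.4, -0.5]
finger_gap: 0.0269
grip_force: 40.1
```

Emit:
send_rows --increments '[{"dx":-0.5,"dy":0.6,"dz":0.5,"roll":0,"claw":-0.6},{"dx":-1.8,"dy":2.2,"dz":0.5,"roll":0,"claw":-0.6},{"dx":-3.2,"dy":4,"dz":0.5,"roll":0.1,"claw":-0.6},{"dx":-4.6,"dy":5.6,"dz":0.5,"roll":0.16,"claw":-0.6},{"dx":-5.8,"dy":7.1,"dz":0.5,"roll":0.16,"claw":-0.6}]'

```text
clock: 9.45
tcp_pos: [0.5273, 0.1837, 0.0828]
orientation: [-0.001, 0.003, 1.0, 0.0]
wrist_force: [1.3, 0.7, -0.7]
finger_gap: 0.0271
grip_force: 40.1
```

Emit:
send_rows --increments '[{"dx":-0.49,"dy":0.62,"dz":0,"roll":0,"claw":-0.6},{"dx":-0.49,"dy":0.62,"dz":-0.6,"roll":0,"claw":-0.6},{"dx":-0.49,"dy":0.62,"dz":-1.6,"roll":0,"claw":-0.6},{"dx":-0.49,"dy":0.62,"dz":-2.3,"roll":0,"claw":-0.6},{"dx":-0.49,"dy":0.62,"dz":-2.3,"roll":0,"claw":-0.6}]'

```text
clock: 10.07
tcp_pos: [0.5174, 0.1961, 0.0239]
orientation: [-0.002, 0.004, 1.0, -0.001]
wrist_force: [-0.6, -0.2, -0.6]
finger_gap: 0.0266
grip_force: 40.1
```

Run:
```python
from h import *
a=cam('wrist')['image']
cv2.imwrite('pics/p5.png',cv2.resize(a,(480,360)))
s=get_state();print(s['tcp_pos'],s['wrist_force'],s['finger_gap'])
```

```text
[0.51825306 0.19640097 0.02502069] [-0.79779483 -0.34415426 -0.18335006] 0.026999536723473005
```

View pics/p5.png

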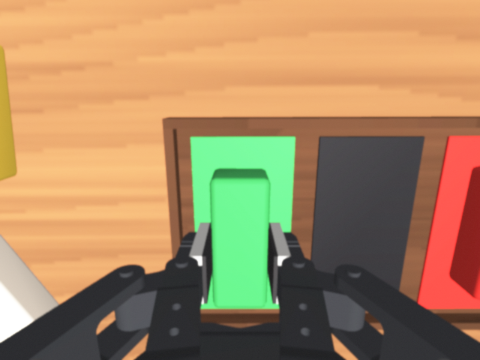

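Green is centred over its liner (bar 210–270, liner 191–295). Set it down and go to white.

Emit:
send_rows --increments '[{"dx":0,"dy":0,"dz":-0.2,"roll":0,"claw":-0.6},{"dx":0,"dy":0,"dz":-0.36,"roll":0,"claw":-0.6},{"dx":0,"dy":0,"dz":-0.36,"roll":0,"claw":-0.6},{"dx":0,"dy":0,"dz":-0.36,"roll":0,"claw":-0.15},{"dx":0,"dy":0,"dz":-0.36,"roll":0,"claw":-0.15}]'

```text
clock: 10.75
tcp_pos: [0.5187, 0.1976, 0.0175]
orientation: [0.0, 0.003, 1.0, 0.0]
wrist_force: [0.1, 0.5, 0.1]
finger_gap: 0.0366
grip_force: 0.0
```

Emit:
send_rows --increments '[{"dx":0,"dy":0,"dz":0,"roll":0,"claw":-0.15},{"dx":0,"dy":0,"dz":0.3,"roll":0,"claw":-0.15},{"dx":0,"dy":0,"dz":1.5,"roll":0,"claw":-0.15},{"dx":0,"dy":0,"dz":3,"roll":0,"claw":0.035},{"dx":0.3,"dy":-1.5,"dz":3,"roll":1.2,"claw":0.035}]'

```text
clock: 11.38
tcp_pos: [0.5285, 0.1617, 0.0963]
orientation: [0.004, -0.084, 0.996, 0.001]
wrist_force: [1.1, -0.3, -0.2]
finger_gap: 0.0443
grip_force: 0.0
```

Emit:
send_rows --increments '[{"dx":0.5,"dy":-1.6,"dz":0,"roll":1.2,"claw":0.035},{"dx":1,"dy":-3.4,"dz":0,"roll":2.4,"claw":0.035},{"dx":1.31,"dy":-4.24,"dz":0,"roll":2.4,"claw":0.035},{"dx":1.31,"dy":-4.24,"dz":-0.3,"roll":2.4,"claw":0.035},{"dx":1.31,"dy":-4.24,"dz":-0.3,"roll":2.4,"claw":0.035}]'

```text
clock: 12.0
tcp_pos: [0.5578, 0.0545, 0.0842]
orientation: [-0.001, -0.245, 0.969, 0.0]
wrist_force: [-0.0, 0.3, -0.3]
finger_gap: 0.0442
grip_force: 0.0
```

Run:
```python
from fit import *
w=cam('wrist','wrist6.png')
t=get_state();print(t['clock'],t['tcp_pos'],t['finger_gap'],t['joint_pos'],w2px(w,(.5587,.054,.024)))
cv2.imwrite('pics/p6.png',cv2.resize(w['image'],(480,360)))
print('white',fit([(w,w2px(w,(.5587,.054,.024)))],.07,.028,.024,.024,tol=15))
```

```text
12.05 [0.55787981 0.05482977 0.08438536] 0.04413426955526604 [-4.54567346e-02  3.73114015e-01 -2.42128292e-01  9.57123240e-01
  4.12385390e-04 -5.41911682e-01] (np.float64(319.6897307120079), np.float64(269.1627906617559))
white (np.float64(0.559556231900896), np.float64(0.054108837308551434), np.float64(28.412030202829403), np.float64(0.11829030710642507))
```

View pics/p6.png

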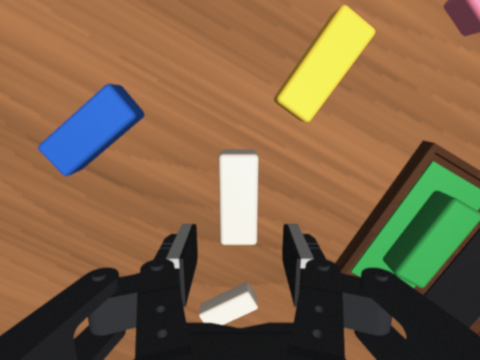

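The big white bar is centred (column 239) and the small one stays clear behind. Grip it and carry.

Emit:
send_rows --increments '[{"dx":0,"dy":0,"dz":-1.5,"roll":0,"claw":0.035},{"dx":0,"dy":0,"dz":-2.6,"roll":0,"claw":0.035},{"dx":0,"dy":0,"dz":-3.04,"roll":0,"claw":0.035},{"dx":0,"dy":0,"dz":-3.04,"roll":0,"claw":0.035},{"dx":0,"dy":0,"dz":-3.04,"roll":0,"claw":-0.6}]'

```text
clock: 12.68
tcp_pos: [0.5597, 0.0543, 0.01]
orientation: [0.001, -0.246, 0.969, -0.0]
wrist_force: [-2.2, 0.3, 21.5]
finger_gap: 0.0274
grip_force: 23.0
```

Emit:
send_rows --increments '[{"dx":0,"dy":0,"dz":0,"roll":0,"claw":-0.6},{"dx":0,"dy":0,"dz":0,"roll":0,"claw":-0.6},{"dx":0,"dy":0,"dz":0,"roll":0,"claw":-0.6},{"dx":0,"dy":0,"dz":1,"roll":0,"claw":-0.6},{"dx":0,"dy":0,"dz":3,"roll":0,"claw":-0.6}]'

```text
clock: 13.3
tcp_pos: [0.5566, 0.0539, 0.0825]
orientation: [-0.003, -0.245, 0.969, 0.001]
wrist_force: [0.3, -0.7, -0.4]
finger_gap: 0.0271
grip_force: 39.7
```

Emit:
send_rows --increments '[{"dx":-0.1,"dy":1,"dz":0.2,"roll":-0.7,"claw":-0.6},{"dx":-0.3,"dy":2.5,"dz":0.2,"roll":-1.5,"claw":-0.6},{"dx":-0.5,"dy":4.3,"dz":0.2,"roll":-2.3,"claw":-0.6},{"dx":-0.7,"dy":6.1,"dz":0.2,"roll":-3.1,"claw":-0.6},{"dx":-0.9,"dy":7.9,"dz":0.2,"roll":-3.6,"claw":-0.6}]'

```text
clock: 13.92
tcp_pos: [0.5359, 0.2526, 0.0888]
orientation: [-0.0, 0.005, 1.0, -0.0]
wrist_force: [-0.1, -0.6, -1.1]
finger_gap: 0.0268
grip_force: 39.8
```

Emit:
send_rows --increments '[{"dx":-0.3,"dy":1.8,"dz":0,"roll":0,"claw":-0.6},{"dx":-0.5,"dy":3.6,"dz":0,"roll":0,"claw":-0.6},{"dx":-0.6,"dy":5.1,"dz":0,"roll":0,"claw":-0.6},{"dx":-0.71,"dy":6.13,"dz":0,"roll":0,"claw":-0.6},{"dx":-0.71,"dy":6.13,"dz":-0.4,"roll":0,"claw":-0.6}]'

```text
clock: 14.55
tcp_pos: [0.5186, 0.4068, 0.0791]
orientation: [0.001, 0.002, 1.0, 0.001]
wrist_force: [-0.4, -0.1, -0.3]
finger_gap: 0.027
grip_force: 39.8
```

Emit:
send_rows --increments '[{"dx":0,"dy":0,"dz":-0.6,"roll":0,"claw":-0.6},{"dx":0,"dy":0,"dz":-1.4,"roll":0,"claw":-0.6},{"dx":0,"dy":0,"dz":-2.1,"roll":0,"claw":-0.6},{"dx":0,"dy":0,"dz":-2.1,"roll":0,"claw":-0.6},{"dx":0,"dy":0,"dz":-2.1,"roll":0,"claw":-0.6}]'

```text
clock: 15.18
tcp_pos: [0.5189, 0.4044, 0.0266]
orientation: [0.0, 0.004, 1.0, 0.0]
wrist_force: [0.4, 0.0, -0.1]
finger_gap: 0.0271
grip_force: 39.8
```

Run:
```python
from h import *
a=cam('wrist')['image']
cv2.imwrite('pics/p7.png',cv2.resize(a,(480,360)))
s=get_state();print(s['clock'],s['tcp_pos'],s['wrist_force'],s['finger_gap'])
```

```text
15.225 [0.51916103 0.40474209 0.02702183] [ 0.43784031  0.03567831 -1.4557771 ] 0.02701823857341455
```

View pics/p7.png

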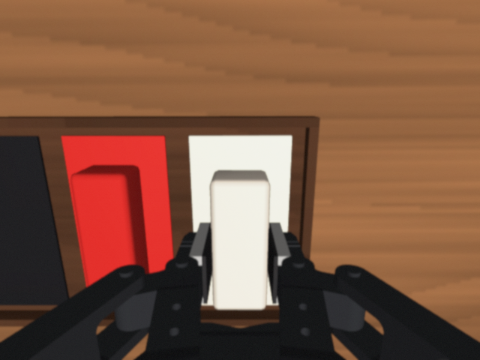

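White is centred (bar 210–270, liner 190–292). Release and go over the board.

Emit:
send_rows --increments '[{"dx":0,"dy":0,"dz":-0.2,"roll":0,"claw":-0.6},{"dx":0,"dy":0,"dz":-0.36,"roll":0,"claw":-0.6},{"dx":0,"dy":0,"dz":-0.36,"roll":0,"claw":-0.6},{"dx":0,"dy":0,"dz":-0.36,"roll":0,"claw":-0.15},{"dx":0,"dy":0,"dz":-0.36,"roll":0,"claw":-0.15}]'

```text
clock: 15.85
tcp_pos: [0.5186, 0.4048, 0.0174]
orientation: [0.0, 0.003, 1.0, 0.0]
wrist_force: [-0.7, -0.2, -0.4]
finger_gap: 0.0361
grip_force: 0.0
```

Emit:
send_rows --increments '[{"dx":0,"dy":0,"dz":0,"roll":0,"claw":-0.15},{"dx":0,"dy":0,"dz":0.3,"roll":0,"claw":-0.15},{"dx":0,"dy":0,"dz":1.5,"roll":0,"claw":-0.15},{"dx":0,"dy":0,"dz":3.5,"roll":0,"claw":-0.15},{"dx":0,"dy":-1.1,"dz":5,"roll":0,"claw":-1}]'

```text
clock: 16.48
tcp_pos: [0.5191, 0.3786, 0.145]
orientation: [0.001, 0.002, 1.0, 0.001]
wrist_force: [1.3, 0.6, 0.6]
finger_gap: 0.0192
grip_force: 0.0
```

Emit:
send_rows --increments '[{"dx":0,"dy":-1.8,"dz":1,"roll":0,"claw":-1},{"dx":0,"dy":-3.8,"dz":1,"roll":0,"claw":-1},{"dx":0,"dy":-5.8,"dz":1,"roll":0,"claw":-1},{"dx":0,"dy":-7.8,"dz":1,"roll":0,"claw":-1},{"dx":0,"dy":-9.8,"dz":1,"roll":0,"claw":-1}]'

```text
clock: 17.1
tcp_pos: [0.5186, 0.1307, 0.1682]
orientation: [0.001, 0.003, 1.0, 0.0]
wrist_force: [0.7, -1.5, 0.7]
finger_gap: 0.0
grip_force: 0.0
```

Emit:
send_rows --increments '[{"dx":0,"dy":-2,"dz":0,"roll":0,"claw":-1},{"dx":0,"dy":-4,"dz":0,"roll":0,"claw":-1},{"dx":0,"dy":-6,"dz":0,"roll":0,"claw":-1},{"dx":0,"dy":-8,"dz":0,"roll":0,"claw":-1},{"dx":0,"dy":-10,"dz":0,"roll":0,"claw":-1}]'

```text
clock: 17.73
tcp_pos: [0.5186, -0.1195, 0.1682]
orientation: [0.001, 0.003, 1.0, -0.0]
wrist_force: [0.7, -0.0, -0.4]
finger_gap: 0.0001
grip_force: 0.0
```

Emit:
send_rows --increments '[{"dx":0,"dy":-2,"dz":0,"roll":0,"claw":-1},{"dx":0,"dy":-4,"dz":0,"roll":0,"claw":-1},{"dx":0,"dy":-6,"dz":0,"roll":0,"claw":-1},{"dx":0,"dy":-7.2,"dz":0,"roll":0,"claw":-1},{"dx":0,"dy":-7.2,"dz":0,"roll":0,"claw":-1}]'

```text
clock: 18.35
tcp_pos: [0.5184, -0.3002, 0.1676]
orientation: [0.0, 0.005, 1.0, -0.0]
wrist_force: [-0.9, -0.3, -0.3]
finger_gap: -0.0001
grip_force: 0.0
```

```bash
cat > m8.py <<'E'
from fit import *
w=cam('wrist');s=cam('scene');d=cam('side')
t=get_state();print(t['clock'],t['tcp_pos'],t['finger_gap'],t['joint_pos'])
H=np.zeros((480,800,3),np.uint8);H[:,:640]=w['image'];H[:160,640:]=d['image'][290:450,190:350]
cv2.imwrite('pics/p8.png',H)
for n,c in(('w',w),('s',s)):
  for h in(.03,.033):
    u=w2px(c,(.55,-.297,h)); print(n,np.round(u),h,fit([(c,u)],.1,.04,h,h,tol=25,a0=0.0))
E
python3 m8.py
```

```text
18.5 [ 0.51839641 -0.29692762  0.16756389] 4.024447317420001e-05 [-6.54672060e-01  3.81096861e-01 -1.38460776e-02  1.17631431e+00
  3.79714349e-04 -6.48135019e-01]
w [326. 273.] 0.03 (np.float64(0.5495948756964656), np.float64(-0.2965348907821971), np.float64(0.8023812468577362), np.float64(0.1840094415106417))
w [326. 274.] 0.033 (np.float64(0.5489571587934108), np.float64(-0.296658027354375), np.float64(0.858218105518115), np.float64(0.18319903584697061))
s [192. 220.] 0.03 (np.float64(0.5443432420066214), np.float64(-0.29654861101584895), np.float64(1.1685635403188783), np.float64(0.045385587863463916))
s [192. 219.] 0.033 (np.float64(0.5480552387095143), np.float64(-0.2939505676183423), np.float64(1.1106553756341193), np.float64(0.04512133468149648))
```

View pics/p8.png

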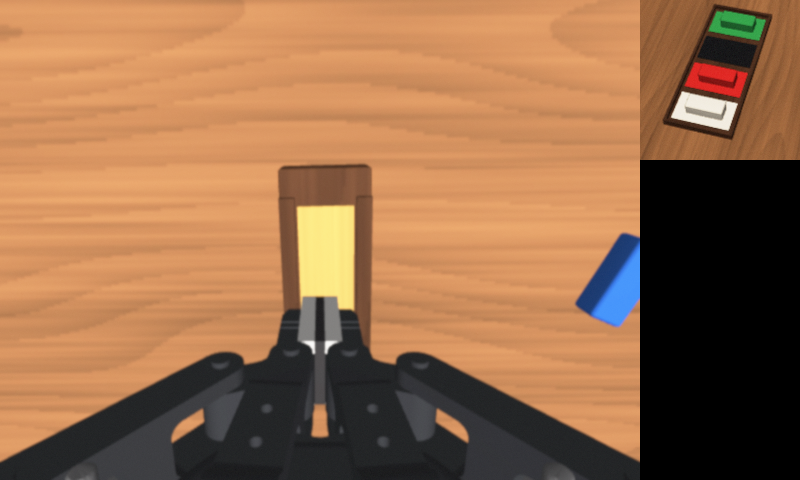

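The wrist picture confirms that the open end is up (-x). The plate's near corners are at (297,206) and (354,205), the board's near edge at row 166, and the closed tips at (320,297). Green, red and white sit on their liners. Next I compute the edges.

Run:
```python
from h import *
w=cam('wrist')
for n,u,v,z in(('pl',297,206,.033),('pr',354,205,.033),('boardL',279,167,.03),('boardR',371,165,.03),('fenceLin',296,198,.035),('fenceRin',357,197,.035),('pl2',300,290,.033),('pr2',355,290,.033)): print(n,px2w(w,u,v,z).round(4))
```

```text
pl [ 0.4987 -0.3138  0.033 ]
pr [ 0.4983 -0.2736  0.033 ]
boardL [ 0.4718 -0.3259  0.03  ]
boardR [ 0.4709 -0.2621  0.03  ]
fenceLin [ 0.4927 -0.3143  0.035 ]
fenceRin [ 0.4923 -0.2718  0.035 ]
pl2 [ 0.5625 -0.313   0.033 ]
pr2 [ 0.5627 -0.2717  0.033 ]
```

Emit:
send_rows --increments '[{"dx":1,"dy":0.04,"dz":-1,"roll":0.15,"claw":-1},{"dx":2.4,"dy":0.04,"dz":-2,"roll":0.15,"claw":-1},{"dx":2.4,"dy":0.04,"dz":-3.5,"roll":0.15,"claw":-1},{"dx":2.4,"dy":0.04,"dz":-4.5,"roll":0.15,"claw":-1},{"dx":2.4,"dy":0.04,"dz":-4.5,"roll":0.15,"claw":-1}]'

```text
clock: 19.18
tcp_pos: [0.5771, -0.2942, 0.0527]
orientation: [-0.002, -0.008, 1.0, 0.002]
wrist_force: [-0.2, -0.3, 0.3]
finger_gap: 0.0002
grip_force: 0.0
```

Run:
```python
from h import *
w=cam('wrist');s=get_state();print(s['tcp_pos'])
cv2.imwrite('pics/p9.png',cv2.resize(w['image'],(480,360)))
for z in(.033,): print(np.round([w2px(w,(.579,-.2965,z)),w2px(w,(.499,-.298,z))]))
```

```text
[ 0.57816849 -0.29518271  0.05451223]
[[317. 301.]
 [316. 111.]]
```

View pics/p9.png

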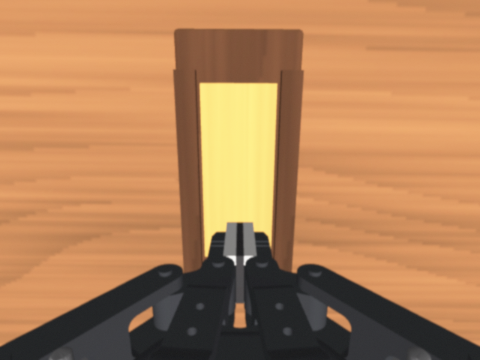

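The plate (columns 200–277) is centred under the closed tips (239). Lower in steps until contact.

Emit:
send_rows --increments '[{"dx":0,"dy":0,"dz":-0.4,"roll":0,"claw":-1},{"dx":0,"dy":0,"dz":-0.7,"roll":0,"claw":-1},{"dx":0,"dy":0,"dz":-0.78,"roll":0,"claw":-1},{"dx":0,"dy":0,"dz":-0.82,"roll":0,"claw":-1},{"dx":0,"dy":0,"dz":-0.82,"roll":0,"claw":-1}]'

```text
clock: 19.85
tcp_pos: [0.5786, -0.2969, 0.0345]
orientation: [0.0, -0.007, 1.0, -0.0]
wrist_force: [-0.1, 0.2, 0.2]
finger_gap: -0.0
grip_force: 0.0
```

Emit:
send_rows --increments '[{"dx":0,"dy":0,"dz":-0.02,"roll":0,"claw":-1},{"dx":0,"dy":0,"dz":-0.04,"roll":0,"claw":-1},{"dx":0,"dy":0,"dz":-0.04,"roll":0,"claw":-1},{"dx":0,"dy":0,"dz":-0.04,"roll":0,"claw":-1},{"dx":0,"dy":0,"dz":-0.04,"roll":0,"claw":-1}]'

```text
clock: 20.48
tcp_pos: [0.5786, -0.2968, 0.0333]
orientation: [0.0, -0.007, 1.0, 0.0]
wrist_force: [-0.1, -0.4, -0.9]
finger_gap: -0.0002
grip_force: 0.0
```

Emit:
send_rows --increments '[{"dx":0,"dy":0,"dz":-0.02,"roll":0,"claw":-1},{"dx":0,"dy":0,"dz":-0.04,"roll":0,"claw":-1},{"dx":0,"dy":0,"dz":-0.04,"roll":0,"claw":-1},{"dx":0,"dy":0,"dz":-0.04,"roll":0,"claw":-1},{"dx":0,"dy":0,"dz":-0.04,"roll":0,"claw":-1}]'

```text
clock: 21.1
tcp_pos: [0.5786, -0.2968, 0.0331]
orientation: [0.0, -0.007, 1.0, -0.0]
wrist_force: [-1.6, 0.3, 5.2]
finger_gap: 0.0002
grip_force: 2.5
```

Emit:
send_rows --increments '[{"dx":0,"dy":0,"dz":-0.02,"roll":0,"claw":-1},{"dx":-0.2,"dy":0,"dz":-0.02,"roll":0,"claw":-1},{"dx":-0.5,"dy":-0.01,"dz":-0.02,"roll":0,"claw":-1},{"dx":-0.8,"dy":-0.015,"dz":-0.02,"roll":0,"claw":-1},{"dx":-1,"dy":-0.02,"dz":-0.02,"roll":0,"claw":-1}]'

```text
clock: 21.72
tcp_pos: [0.5546, -0.2981, 0.0331]
orientation: [0.002, -0.007, 1.0, -0.001]
wrist_force: [2.4, 0.9, 5.9]
finger_gap: 0.0001
grip_force: 2.8
```

```bash
cat > edge.py <<'E'
from h import *
w=cam('wrist');im=w['image'].astype(int)
print(get_state()['wrist_force'].round(1))
m=((im[...,2]>170)&(im[...,1]>160)&(im[...,0]<175)).astype(np.uint8)
n,l,st,_=cv2.connectedComponentsWithStats(m); i=1+np.argmax(st[1:,4]); x,y,W,h,_=st[i]
print(st[i]); r=l[y+5]==i; c=np.where(r)[0]
print('near edge x,y', px2w(w,c.mean(),y,.033).round(4),'w',px2w(w,c.max(),y+5,.033)[1]-px2w(w,c.min(),y+5,.033)[1])
E
python3 edge.py
```

```text
[ 0.2 -0.1  4.5]
[  267   104   118   251 23084]
near edge x,y [ 0.4752 -0.2983  0.033 ] w 0.03970035500110558
```

The plate follows the drag, so I'll slide the remaining 40 mm.

Emit:
send_rows --increments '[{"dx":-0.3,"dy":-0.005,"dz":-0.01,"roll":0,"claw":-1},{"dx":-0.7,"dy":-0.01,"dz":-0.01,"roll":0,"claw":-1},{"dx":-1.1,"dy":-0.02,"dz":-0.01,"roll":0,"claw":-1},{"dx":-1.45,"dy":-0.025,"dz":-0.01,"roll":0,"claw":-1},{"dx":-1.6,"dy":-0.03,"dz":-0.01,"roll":0,"claw":-1}]'

```text
clock: 22.4
tcp_pos: [0.5147, -0.299, 0.0331]
orientation: [0.002, -0.007, 1.0, -0.001]
wrist_force: [2.4, 0.8, 6.2]
finger_gap: -0.0003
grip_force: 3.3
```

```bash
python3 edge.py
```

```text
[0.9 0.6 6.6]
[  266   103   120   252 23172]
near edge x,y [ 0.435  -0.2992  0.033 ] w 0.04033644440921258
```

Slid about 64 mm (near edge at x 0.435, board edge 0.471). Before gripping, I'll touch the bench with the fingers 40 mm apart to find the tip height relative to the TCP.

Emit:
send_rows --increments '[{"dx":0,"dy":0,"dz":0.5,"roll":0,"claw":-1},{"dx":0,"dy":0,"dz":2,"roll":0,"claw":-0.06},{"dx":-2,"dy":0,"dz":2,"roll":0,"claw":-0.06},{"dx":-4,"dy":0,"dz":2,"roll":0,"claw":-0.06},{"dx":-5,"dy":0,"dz":1,"roll":0,"claw":-0.06}]'

```text
clock: 23.08
tcp_pos: [0.3872, -0.2984, 0.058]
orientation: [0.001, -0.007, 1.0, -0.001]
wrist_force: [0.2, -0.2, 0.5]
finger_gap: 0.0403
grip_force: 0.0
```

Emit:
send_rows --increments '[{"dx":0,"dy":0,"dz":-1,"roll":0,"claw":-0.06},{"dx":0,"dy":0,"dz":-1.7,"roll":0,"claw":-0.06},{"dx":0,"dy":0,"dz":-2,"roll":0,"claw":-0.06},{"dx":0,"dy":0,"dz":-2.05,"roll":0,"claw":-0.06},{"dx":0,"dy":0,"dz":-2.05,"roll":0,"claw":-0.06}]'

```text
clock: 23.7
tcp_pos: [0.3889, -0.2983, 0.0058]
orientation: [0.0, -0.007, 1.0, -0.0]
wrist_force: [-0.4, 0.2, 0.2]
finger_gap: 0.0404
grip_force: 0.0
```

Emit:
send_rows --increments '[{"dx":0,"dy":0,"dz":-0.02,"roll":0,"claw":-0.06},{"dx":0,"dy":0,"dz":-0.04,"roll":0,"claw":-0.06},{"dx":0,"dy":0,"dz":-0.06,"roll":0,"claw":-0.06},{"dx":0,"dy":0,"dz":-0.08,"roll":0,"claw":-0.06},{"dx":0,"dy":0,"dz":-0.08,"roll":0,"claw":-0.06}]'

```text
clock: 24.32
tcp_pos: [0.3885, -0.298, 0.0033]
orientation: [-0.0, -0.007, 1.0, 0.0]
wrist_force: [0.3, -0.8, 0.3]
finger_gap: 0.0403
grip_force: 0.0
```

Emit:
send_rows --increments '[{"dx":0,"dy":0,"dz":-0.03,"roll":0,"claw":-0.06},{"dx":0,"dy":0,"dz":-0.06,"roll":0,"claw":-0.06},{"dx":0,"dy":0,"dz":-0.1,"roll":0,"claw":-0.06},{"dx":0,"dy":0,"dz":-0.1,"roll":0,"claw":-0.06},{"dx":0,"dy":0,"dz":-0.1,"roll":0,"claw":-0.06}]'

```text
clock: 24.95
tcp_pos: [0.3885, -0.298, 0.0008]
orientation: [-0.0, -0.007, 1.0, 0.0]
wrist_force: [0.4, -0.5, 0.2]
finger_gap: 0.0395
grip_force: 0.0
```

```bash
python3 edge.py
```

```text
[-0.5 -0.1  0.7]
[  14  314  132   18 1144]
near edge x,y [ 0.3725 -0.3723  0.033 ] w 0.017136495463061452
```

Emit:
send_rows --increments '[{"dx":0,"dy":0,"dz":-0.03,"roll":0,"claw":-0.06},{"dx":0,"dy":0,"dz":-0.06,"roll":0,"claw":-0.06},{"dx":0,"dy":0,"dz":-0.08,"roll":0,"claw":-0.06},{"dx":0,"dy":0,"dz":-0.08,"roll":0,"claw":-0.06},{"dx":0,"dy":0,"dz":-0.08,"roll":0,"claw":-0.06}]'

```text
clock: 25.62
tcp_pos: [0.3885, -0.298, -0.0012]
orientation: [-0.0, -0.007, 1.0, 0.0]
wrist_force: [0.3, -0.0, -0.0]
finger_gap: 0.0403
grip_force: 0.0
```

Emit:
send_rows --increments '[{"dx":0,"dy":0,"dz":-0.02,"roll":0,"claw":-0.06},{"dx":0,"dy":0,"dz":-0.04,"roll":0,"claw":-0.06},{"dx":0,"dy":0,"dz":-0.06,"roll":0,"claw":-0.06},{"dx":0,"dy":0,"dz":-0.06,"roll":0,"claw":-0.06},{"dx":0,"dy":0,"dz":-0.06,"roll":0,"claw":-0.06}]'

```text
clock: 26.25
tcp_pos: [0.3886, -0.2981, -0.0015]
orientation: [0.0, -0.007, 1.0, -0.0]
wrist_force: [-2.7, 1.9, 11.6]
finger_gap: 0.0405
grip_force: 5.9
```

Emit:
send_rows --increments '[{"dx":0,"dy":0,"dz":-0.02,"roll":0,"claw":-0.06},{"dx":0,"dy":0,"dz":-0.04,"roll":0,"claw":-0.06},{"dx":0,"dy":0,"dz":-0.06,"roll":0,"claw":-0.06},{"dx":0,"dy":0,"dz":-0.06,"roll":0,"claw":-0.06},{"dx":0,"dy":0,"dz":-0.06,"roll":0,"claw":-0.06}]'

```text
clock: 26.88
tcp_pos: [0.3886, -0.2981, -0.0016]
orientation: [0.0, -0.007, 1.0, -0.001]
wrist_force: [-6.2, 4.7, 26.6]
finger_gap: 0.0399
grip_force: 13.2
```

Contact came at TCP -1.4 mm, so the tips sit 1.4 mm above the TCP at a 40 mm opening. For the plate (underside 30 mm) I'll grip at TCP 27.5 mm.

Emit:
send_rows --increments '[{"dx":0,"dy":0,"dz":0.5,"roll":0,"claw":-0.06},{"dx":0,"dy":0,"dz":2,"roll":0,"claw":0.18},{"dx":0,"dy":-0.05,"dz":3.6,"roll":0,"claw":0.18},{"dx":1.3,"dy":-0.05,"dz":3.6,"roll":0,"claw":0.18},{"dx":2.54,"dy":-0.05,"dz":3.6,"roll":0,"claw":0.18}]'

```text
clock: 27.5
tcp_pos: [0.4532, -0.2999, 0.087]
orientation: [0.001, -0.007, 1.0, -0.001]
wrist_force: [0.6, -0.5, -1.1]
finger_gap: 0.0504
grip_force: 0.0
```

Emit:
send_rows --increments '[{"dx":0,"dy":0,"dz":0,"roll":0,"claw":0.18},{"dx":0,"dy":0,"dz":-0.5,"roll":0,"claw":0.18},{"dx":0,"dy":0,"dz":-0.5,"roll":0,"claw":0.18},{"dx":0,"dy":0,"dz":-0.5,"roll":0,"claw":0.18},{"dx":0,"dy":0,"dz":-0.5,"roll":0,"claw":0.18}]'

```text
clock: 28.12
tcp_pos: [0.4518, -0.2995, 0.0735]
orientation: [0.0, -0.007, 1.0, -0.0]
wrist_force: [0.7, -0.2, -0.3]
finger_gap: 0.0505
grip_force: 0.0
```

```bash
python3 edge.py
python3 - <<'E'
from h import *
w=cam('wrist')['image'];s=cam('side')['image'];t=get_state();print(t['tcp_pos'])
H=np.zeros((360,800,3),np.uint8);H[:,:480]=cv2.resize(w,(480,360));H[:300,480:]=cv2.resize(s[130:220,270:366],(320,300))
cv2.imwrite('pics/p10.png',H)
E
```

```text
[-0.1  0.4  0.6]
[  281   247    85   176 13814]
near edge x,y [ 0.4347 -0.2992  0.033 ] w 0.04047130166288515
[ 0.45205386 -0.29945469  0.07359109]
```

View pics/p10.png

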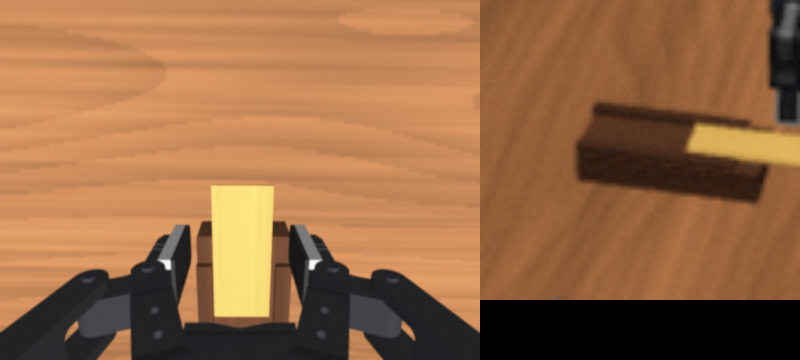

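The near end of the plate (columns 211–274, centre 242.5) sits about 1.5 mm right of the finger centre (239.5). Correct by +1.5 mm in y, descend and grip.

Emit:
send_rows --increments '[{"dx":0,"dy":0.06,"dz":-0.8,"roll":0,"claw":0.18},{"dx":0,"dy":0.06,"dz":-1.5,"roll":0,"claw":0.18},{"dx":0,"dy":0.06,"dz":-1.82,"roll":0,"claw":0.18},{"dx":0,"dy":0.06,"dz":-1.82,"roll":0,"claw":0.18},{"dx":0,"dy":0.06,"dz":-1.82,"roll":0,"claw":0}]' --grip_force 40

```text
clock: 28.9
tcp_pos: [0.4525, -0.2982, 0.0285]
orientation: [0.0, -0.007, 1.0, -0.0]
wrist_force: [0.3, -0.1, 0.4]
finger_gap: 0.0428
grip_force: 0.0
```

Emit:
send_rows --increments '[{"dx":0,"dy":0,"dz":0,"roll":0,"claw":-0.3},{"dx":0,"dy":0,"dz":0,"roll":0,"claw":-0.3},{"dx":0,"dy":0,"dz":0,"roll":0,"claw":-0.3},{"dx":0,"dy":0,"dz":0,"roll":0,"claw":-0.3},{"dx":0,"dy":0,"dz":0,"roll":0,"claw":-0.3}]' --grip_force 80

```text
clock: 29.52
tcp_pos: [0.4525, -0.2982, 0.0285]
orientation: [0.001, -0.007, 1.0, -0.0]
wrist_force: [-0.7, 0.8, 4.9]
finger_gap: 0.036
grip_force: 79.4
```

```bash
python3 edge.py
```

```text
[-0.7  1.   5.8]
[  265   278   109   159 15024]
near edge x,y [ 0.4342 -0.2996  0.033 ] w 0.03980775345139553
```

Run:
```python
from h import *
w=cam('wrist')['image'];s=cam('side')['image']
H=np.zeros((360,800,3),np.uint8);H[:,:480]=cv2.resize(w[200:440,160:480],(480,360));H[:300,480:]=cv2.resize(s[130:220,300:396],(320,300))
cv2.imwrite('pics/p11.png',H)
```

```text
(no output)
```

View pics/p11.png

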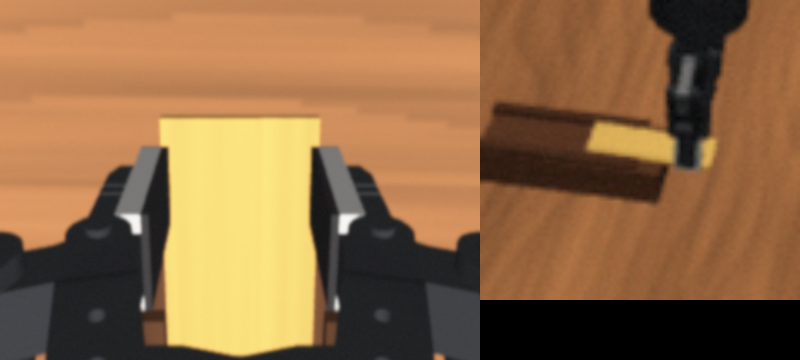

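The pads bite only the top of the plate's edge: their lower corners sit inside the plate outline (168 and 313 against 160–320). I'll reopen, go 1.5 mm lower and regrip.

Emit:
send_rows --increments '[{"dx":0,"dy":0,"dz":0,"roll":0,"claw":0.18},{"dx":0,"dy":0,"dz":0,"roll":0,"claw":0.18},{"dx":0,"dy":0,"dz":-0.06,"roll":0,"claw":0.18},{"dx":0,"dy":0,"dz":-0.06,"roll":0,"claw":0.18},{"dx":0,"dy":0,"dz":-0.06,"roll":0,"claw":0}]' --grip_force 50

```text
clock: 30.3
tcp_pos: [0.452, -0.2977, 0.0262]
orientation: [-0.0, -0.007, 1.0, 0.0]
wrist_force: [0.5, -0.2, -0.7]
finger_gap: 0.0427
grip_force: 0.0
```

Emit:
send_rows --increments '[{"dx":0,"dy":0,"dz":0,"roll":0,"claw":-0.3},{"dx":0,"dy":0,"dz":0,"roll":0,"claw":-0.3},{"dx":0,"dy":0,"dz":0,"roll":0,"claw":-0.3},{"dx":0,"dy":0,"dz":0,"roll":0,"claw":-0.3},{"dx":0,"dy":0,"dz":0,"roll":0,"claw":-0.3}]' --grip_force 50

```text
clock: 30.92
tcp_pos: [0.452, -0.2977, 0.0264]
orientation: [-0.0, -0.007, 1.0, 0.0]
wrist_force: [-1.5, 0.4, 2.9]
finger_gap: 0.0379
grip_force: 49.9
```

Emit:
send_rows --increments '[{"dx":0,"dy":0,"dz":0.1,"roll":0,"claw":-0.3},{"dx":0,"dy":0,"dz":0.4,"roll":0,"claw":-0.3},{"dx":0,"dy":0,"dz":1,"roll":0,"claw":-0.3},{"dx":0,"dy":0,"dz":1.8,"roll":0,"claw":-0.3},{"dx":0,"dy":0,"dz":2.5,"roll":0,"claw":-0.3}]'

```text
clock: 31.55
tcp_pos: [0.4524, -0.2981, 0.0906]
orientation: [0.0, -0.007, 1.0, -0.0]
wrist_force: [0.6, -0.4, -0.8]
finger_gap: 0.0376
grip_force: 50.2
```

Run:
```python
from h import *
w=cam('wrist')['image'];s=cam('side')['image']
H=np.zeros((360,800,3),np.uint8);H[:,:480]=cv2.resize(w[200:440,160:480],(480,360));H[:300,480:]=cv2.resize(s[110:200,300:396],(320,300))
cv2.imwrite('pics/p12.png',H)
t=get_state();print(t['tcp_pos'],t['finger_gap'],t['wrist_force'],t['joint_pos'])
```

```text
[ 0.45356133 -0.2991002   0.09179296] 0.03818519209666508 [ 0.0655209  -0.78885531 -0.86857454] [-7.30816369e-01  3.31386020e-01 -2.84024065e-01  9.50364347e-01
  7.72381524e-05 -7.44781168e-01]
```

View pics/p12.png

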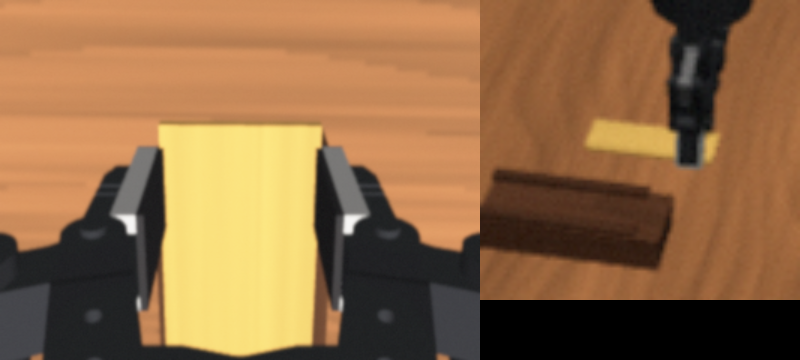

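The plate is held level and clear of the board (side view). I've viewed more pictures than the allowed 14 (16 with crops), so from here I check by numbers only. Carry to the black liner.

Emit:
send_rows --increments '[{"dx":0,"dy":0.6,"dz":0.5,"roll":0,"claw":-0.3},{"dx":0.1,"dy":1.8,"dz":1,"roll":0,"claw":-0.3},{"dx":0.2,"dy":3.3,"dz":1,"roll":0,"claw":-0.3},{"dx":0.3,"dy":4.9,"dz":1,"roll":0,"claw":-0.3},{"dx":0.4,"dy":6.5,"dz":1,"roll":-0.15,"claw":-0.3}]'

```text
clock: 32.28
tcp_pos: [0.4613, -0.133, 0.1139]
orientation: [-0.0, 0.004, 1.0, 0.0]
wrist_force: [0.7, -0.1, -2.3]
finger_gap: 0.0374
grip_force: 50.3
```

Emit:
send_rows --increments '[{"dx":0.1,"dy":1.7,"dz":0,"roll":0,"claw":-0.3},{"dx":0.2,"dy":3.4,"dz":0,"roll":0,"claw":-0.3},{"dx":0.3,"dy":5.1,"dz":0,"roll":0,"claw":-0.3},{"dx":0.4,"dy":6.8,"dz":0,"roll":0,"claw":-0.3},{"dx":0.5,"dy":8.5,"dz":0,"roll":0,"claw":-0.3}]'

```text
clock: 32.9
tcp_pos: [0.4734, 0.0794, 0.1139]
orientation: [-0.0, 0.003, 1.0, 0.0]
wrist_force: [0.3, -1.0, -0.6]
finger_gap: 0.0374
grip_force: 50.3
```

Emit:
send_rows --increments '[{"dx":0.1,"dy":1.7,"dz":0,"roll":0,"claw":-0.3},{"dx":0.2,"dy":3.4,"dz":0,"roll":0,"claw":-0.3},{"dx":0.3,"dy":5.1,"dz":0,"roll":0,"claw":-0.3},{"dx":0.4,"dy":6.5,"dz":0,"roll":0,"claw":-0.3},{"dx":0.46,"dy":7.59,"dz":0,"roll":0,"claw":-0.3}]'

```text
clock: 33.52
tcp_pos: [0.4846, 0.2689, 0.1138]
orientation: [-0.001, 0.003, 1.0, 0.0]
wrist_force: [0.1, -0.5, -0.5]
finger_gap: 0.0381
grip_force: 50.3
```

Emit:
send_rows --increments '[{"dx":0,"dy":0,"dz":-0.4,"roll":0,"claw":-0.3},{"dx":0,"dy":0,"dz":-1.2,"roll":0,"claw":-0.3},{"dx":0,"dy":0,"dz":-2.2,"roll":0,"claw":-0.3},{"dx":0,"dy":0,"dz":-2.9,"roll":0,"claw":-0.3},{"dx":0,"dy":0,"dz":-2.9,"roll":0,"claw":-0.3}]'

```text
clock: 34.15
tcp_pos: [0.4836, 0.2655, 0.0394]
orientation: [-0.002, 0.004, 1.0, -0.001]
wrist_force: [-0.1, 1.6, -1.2]
finger_gap: 0.0377
grip_force: 50.3
```

```bash
cat > m9.py <<'E'
from fit import *
s=cam('scene');d=cam('side');w=cam('wrist')
t=get_state();print(t['clock'],t['tcp_pos'],t['finger_gap'],t['wrist_force'].round(1))
import sys
z=float(sys.argv[1])
for n,c in(('scene',s),('side',d),('wrist',w)):
    im=c['image'].astype(int)
    m=((im[...,2]-im[...,0]>55)&(im[...,1]-im[...,0]>35)&(im[...,2]>120)).astype(np.uint8)
    # brass component nearest the expected plate centre
    u=np.array(w2px(c,(.5185,.2667,z))); k,l,st,ce=cv2.connectedComponentsWithStats(m)
    ok=[i for i in range(1,k) if st[i,4]>60]; i=min(ok,key=lambda i:np.hypot(*(ce[i]-u)))
    r=cv2.minAreaRect(np.argwhere(l==i)[:,::-1].astype(np.float32)); P=np.array([px2w(c,*p,z)[:2] for p in cv2.boxPoints(r)])
    q=np.argwhere(l==i)[:,::-1]; Q=np.array([px2w(c,*p,z)[:2] for p in q])
    R=cv2.minAreaRect((Q*1000).astype(np.float32)); print(n,st[i],'world rect',R,'xrange',Q.min(0).round(4),Q.max(0).round(4))
E
python3 m9.py .024
```

```text
34.3 [0.48618696 0.26673916 0.04194458] 0.037626213809158635 [ 0.8  0.7 -0.9]
scene [440 236  31  47 837] world rect ((467.47137451171875, 263.3946838378906), (43.30265426635742, 148.60174560546875), 89.8241958618164) xrange [0.3931 0.2417] [0.5418 0.285 ]
side [250 316  35  23 422] world rect ((539.6697998046875, 245.64175415039062), (43.15083694458008, 71.80533599853516), 89.34741973876953) xrange [0.504  0.2238] [0.5757 0.2676]
wrist [  265   280   111   158 15675] world rect ((517.4745483398438, 264.9241638183594), (47.77547836303711, 81.53031921386719), 89.14664459228516) xrange [0.4764 0.2406] [0.5582 0.2893]
```

```bash
python3 m9.py .048
```

```text
34.45 [0.48667439 0.26709301 0.042278  ] 0.0376484534610214 [ 0.1  1.1 -1.9]
scene [441 237  31  45 824] world rect ((500.7680358886719, 268.096435546875), (41.94548034667969, 139.619384765625), 89.31871795654297) xrange [0.431  0.2465] [0.5705 0.2889]
side [249 315  35  23 424] world rect ((534.1755981445312, 263.48846435546875), (42.07915115356445, 70.81413269042969), 88.88993835449219) xrange [0.4991 0.2419] [0.5695 0.2851]
wrist [  265   280   111   158 15667] world rect ((503.7583923339844, 265.67822265625), (40.89704895019531, 69.88805389404297), 89.18280029296875) xrange [0.4686 0.2449] [0.5387 0.2865]
```

Relative to the black liner, measured with the same cameras, the plate is about 0.8 mm short in y and within 1 mm in x. Correct it and lower.

Emit:
send_rows --increments '[{"dx":0,"dy":0.03,"dz":-0.5,"roll":0,"claw":-0.3},{"dx":0,"dy":0.03,"dz":-1,"roll":0,"claw":-0.3},{"dx":0,"dy":0.03,"dz":-1.3,"roll":0,"claw":-0.3},{"dx":0,"dy":0.03,"dz":-1.36,"roll":0,"claw":-0.3},{"dx":0,"dy":0.03,"dz":-1.36,"roll":0,"claw":-0.3}]'

```text
clock: 35.08
tcp_pos: [0.486, 0.2677, 0.0072]
orientation: [-0.0, 0.003, 1.0, 0.0]
wrist_force: [0.5, -0.0, -1.0]
finger_gap: 0.0376
grip_force: 50.3
```

Emit:
send_rows --increments '[{"dx":0,"dy":0,"dz":-0.02,"roll":0,"claw":-0.3},{"dx":0,"dy":0,"dz":-0.03,"roll":0,"claw":-0.3},{"dx":0,"dy":0,"dz":-0.03,"roll":0,"claw":-0.3},{"dx":0,"dy":0,"dz":-0.03,"roll":0,"claw":-0.3},{"dx":0,"dy":0,"dz":-0.03,"roll":0,"claw":-0.3}]'

```text
clock: 35.7
tcp_pos: [0.486, 0.2677, 0.0066]
orientation: [0.0, 0.003, 1.0, 0.0]
wrist_force: [0.8, -0.4, -0.3]
finger_gap: 0.0378
grip_force: 50.3
```

No contact yet, so go 0.7 mm more, then open gently and rise.

Emit:
send_rows --increments '[{"dx":0,"dy":0,"dz":-0.03,"roll":0,"claw":-0.3},{"dx":0,"dy":0,"dz":-0.03,"roll":0,"claw":-0.3},{"dx":0,"dy":0,"dz":-0.03,"roll":0,"claw":0.03},{"dx":0,"dy":0,"dz":-0.03,"roll":0,"claw":0.1},{"dx":0,"dy":0,"dz":-0.03,"roll":0,"claw":0.1}]'

```text
clock: 36.33
tcp_pos: [0.4861, 0.2677, 0.0058]
orientation: [0.0, 0.004, 1.0, 0.0]
wrist_force: [0.3, 0.1, -0.5]
finger_gap: 0.047
grip_force: 0.0
```

Emit:
send_rows --increments '[{"dx":0,"dy":0,"dz":0.2,"roll":0,"claw":0.1},{"dx":0,"dy":0,"dz":1,"roll":0,"claw":0.1},{"dx":0,"dy":0,"dz":3,"roll":0,"claw":0.1},{"dx":-1.5,"dy":-1.5,"dz":5,"roll":0,"claw":0.1},{"dx":-2,"dy":-3.5,"dz":7,"roll":0,"claw":0.1}]'

```text
clock: 36.95
tcp_pos: [0.4387, 0.1929, 0.169]
orientation: [-0.0, 0.002, 1.0, 0.0]
wrist_force: [-0.0, -0.6, 0.6]
finger_gap: 0.0471
grip_force: 0.0
```

Emit:
send_rows --increments '[{"dx":0,"dy":-2,"dz":0,"roll":0,"claw":0.1},{"dx":0,"dy":-4,"dz":0,"roll":0,"claw":0.1},{"dx":0,"dy":-6,"dz":0,"roll":0,"claw":0.1},{"dx":0,"dy":-8,"dz":0,"roll":0,"claw":0.1},{"dx":0,"dy":-8,"dz":0,"roll":0,"claw":0.1}]'

```text
clock: 37.58
tcp_pos: [0.4405, -0.0097, 0.168]
orientation: [0.001, 0.006, 1.0, -0.0]
wrist_force: [-0.5, 0.8, -0.2]
finger_gap: 0.0471
grip_force: 0.0
```

```bash
python3 m9.py .010
cat > m10.py <<'E'
from fit import *
for n in('scene','side'):
    c=cam(n);im=c['image']
    def tf(p,L,W,z,tol):
        u=np.round(w2px(c,p)); r=fit([(c,u)],L,W,z,z,tol=tol,a0=0.); return np.round([r[0],r[1],(r[2]+90)%180-90,r[3]],4)
    off={'scene':(-.0015,.002,0),'side':(.0015,-.002,0)}[n]
    for k,y,t in(('green',.1974,10),('red',.3354,10),('white',.4047,10)):
        print(n,k,tf(np.array([.5185,y,.031])+off,.07,.028,.031,t))
    print(n,'plate',tf(np.array([.5185,.2667,.010])+off,.1,.04,.010,25))
E
python3 m10.py
```

```text
37.725 [ 0.44009985 -0.00643344  0.1676709 ] 0.04696495290785464 [-0.2  0.2  0.7]
scene [439 262  32  36 733] world rect ((517.8749389648438, 269.09747314453125), (41.32142639160156, 103.83969116210938), 89.48175811767578) xrange [0.4659 0.248 ] [0.5699 0.2901]
side [251 328  54  26 862] world rect ((517.9403076171875, 265.2095031738281), (42.03172302246094, 101.75855255126953), 88.87858581542969) xrange [0.4671 0.2433] [0.5689 0.2865]
wrist [ 614  259   26  111 1545] world rect ((521.9210815429688, 245.74578857421875), (102.45208740234375, 21.0471134185791), 12.157673835754395) xrange [0.4696 0.244 ] [0.5698 0.2668]
scene green [ 0.5204  0.1965 -4.321   0.5969]
scene red [ 0.5215  0.3435 16.2509  0.6202]
scene white [0.5211 0.4127 8.7332 0.6126]
scene plate [ 0.5174  0.2691 -0.8991  0.0439]
side green [0.5262 0.1982 6.4062 0.6206]
side red [0.5274 0.3351 4.1898 0.6101]
side white [0.5282 0.4045 2.0694 0.5985]
side plate [ 0.5182  0.2648 -0.5644  0.0592]
```

Against the liner, in the same cameras, the plate is off by 0–2 mm and under 1° in yaw. The bars were seen centred on their liners, and the gripper is open and clear. Handing in.

```bash
python3 -c "
from h import *
print(hand_in())"
```

```text
the job is handed in; nothing more can be done
None
```

The job is handed in (no verdict came back): red, green and white bars and the brass plate lie centred on their liners, blue and yellow untouched, gripper open and clear at about 38 s; the bars' centring was judged by eye because the automatic fit failed on them, and I viewed 16 pictures against the limit of 14.

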